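Turn the pivot cap hole-up and hold it over the drip tray

TASK

The square aluminium pivot cap lies on its side on the bench: find which end has the blind hole, pick the cap up and turn it so that the hole looks straight up. Finish while still holding it so in the gripper, still and free in the air about a hand's breadth above the middle of the steel drip tray, ready to be filled with grease. Leave the paste pot, the brush and the jar where they are.

Things in the scene. Friction and masses are not known exactly. Their poses are not given: they have to be found in the camera images.
- cap: Pivot cap: plain aluminium block 56 mm long, 44 x 44 mm in section, 0.17 to 0.34 kg. Origin: the block's centre. Its x axis runs along the length and points out of the round blind hole (24 mm across, 40 mm deep) in the middle of one end; all other faces are plain. At the start it lies on a long side (x level, centre 22 mm above the bench), the hole facing any way round.
- cap_mouth (a point): The middle of the hole's mouth, 28 mm from the cap's centre along the cap's own x axis. It is straight above the cap's centre when the hole looks up.
- tray: Shallow open steel drip tray, fixed to the bench, 170 x 170 mm, 22 mm high, walls 4 mm. Its origin is the centre of its underside, on the bench (height 0).
- pot: Bystander: closed white plastic paste pot, 146 mm across the lid, 158 mm high, heavy, loose. Origin: centre of its underside.
- brush: Bystander: wide paste brush lying flat, about 220 mm long (its x axis, handle to -x), 120 mm wide, 32 mm high, loose. Origin: on the bench under the handle's inner part, 120 mm from the bristle end.
- jar: Bystander: grey jar, 68 mm across, 85 mm high, loose. Origin: centre of its underside.
Not all that is in view belongs to the job. Of the things that look like the cap, take the one that is farthest to the robot's right at the start.

How it is judged:
On the way:
1. the cap is lifted clear of the bench in the gripper (height (world z) of cap above 0.06 m and contact force between cap and the fingers above 1 N), for 0.2 s.
At the end, for the whole second after the job is handed in: The cap is held in the gripper, still, its hole looking up within 15 degrees of vertical, its centre within 50 mm of the tray's centre seen from above and 75 to 250 mm above the bench, not touching the tray (angle between cap's own x axis and vertical below 0.26 rad and horizontal distance between cap and tray below 0.05 m and height (world z) of cap between 0.075 and 0.25 m and contact force between cap and the fingers above 1 N and contact force between cap and tray below 0.1 N and linear speed of cap below 0.03 m/s and angular speed of cap below 0.3 rad/s); the arm keeps its last pose, push and grip.
It fails at once if the paste pot, brush or jar is shifted by more than 30 mm (distance of any of pot, brush, jar from where it was at the start of the episode above 0.03 m).
It also fails if it takes over 72 s, if anything falls off the work surface, if the arm or the gripper's body presses on something with over 40 N, if the wrist force passes 120 N, or if a joint passes its speed limit or range.

ROBOT

A 6-joint arm with a two-finger parallel gripper is mounted at the origin on the work surface. World frame = base frame: x ahead of the robot, y to its left, z up, the work surface at z = 0. Lengths are in m, angles in rad, forces in N, time in s.
With the tool pointing down it reaches from about 0.275 to 0.875 m from the base axis. Payload 12.5 kg.
Tool frame: the origin (TCP) lies at the very end of the fingers, on their centre line; the grasp point (between the pads) lies 19 mm behind it; x points along the fingers, y is the direction in which the jaws open and shut, and the axes are right-handed (so a half turn about x gives the same grasp; the last joint's range is limited). The gripper opens to 85 mm and grips with 20 to 120 N. Pads are 22 mm wide; open, the fingers measure 114 mm over their backs; the gripper's body (76 mm by 85 mm) begins 54 mm behind the grasp point. The pads swing forward as they close: fully open they stand 13 mm farther back than shut.
Start: joints at [1.075, 0.351, 1.652, -0, 1.139, -0.085], TCP at [0.22, 0.504, 0.231] pointing down, gripper open.
Joint ranges: [-2.75, 2.75], [-0.79, 2.1], [0.01, 2.65], [-1.57, 4.71], [0.07, 3.14], [-2.87, 2.87]. Speed limits (rad/s): [2.22, 2.22, 2.79, 3.14, 3.14, 3.14].

INTERFACE

Orientations are given as a 3x3 rotation matrix whose columns are the frame's x, y, z axes.
In Python, from bench import manip gives the robot as it stands. Calls block until the motion is done:
- manip.move_ptp(position, orientation): joint-space move of the TCP to a pose.
- manip.move_l(position, attitude=None, max_speed=0.15): straight line of the TCP; attitude=None keeps the orientation; max_speed is the mean speed in m/s.
- manip.move_j(angles): joint-space move.
- manip.set_gripper(opening, effort=None): opening from 0.0 (shut) to 1.0 (fully open); effort is the grip in N (None keeps the last); returns when the fingers have stopped.
- manip.dwell(seconds).
- manip.inverse_kinematics(position, orientation): joint angles nearest the present ones, or None.
- manip.grab_frame(name): name is "side" or "top" or "wrist"; returns (picture, depth): 400x640x3 uint8, red, green, blue; 400x640 float32, m along the optical axis (not along the pixel's ray), 0 where there is no reading.
- manip.get_calibration(name): a dict with "camera_matrix" (3x3 intrinsics, pixels), "R" (3x3) and "t" (3): a world point X has camera coordinates R X + t. Camera axes: x right, y down, z forward; pixel columns grow to the right and rows downward; lengths in m; the calibration is good to about 2 mm. A picture is of the moment at which its call begins: read the wrist's pose just before it. get_calibration takes no time and is no camera call; for the wrist camera it gives the pose at the moment of the call.
A pose or a line that the arm cannot do raises manip.Unreachable and nothing moves.
- manip.sign_off(): hands the job in, once; it reports no verdict.
Trained networks look in the newest picture that a camera, given by its name, has taken for a name from the list of things; names that differ only in an ending like _2 or _b are one class to them, and where a whole thing is asked for, a point or a joint stands for the part that bears it (a point fixed in the world has none). Each returns a list of dicts, best first, with "confidence" (0 to 1); they miss things now and then, are a little off and sometimes report something else, mostly with a low value. They report only what shows in the picture. A call takes as long as a camera call. They do not tell look-alikes from the thing itself.
- manip.look_for(camera, name): "at" ([x, y, z] in m, in world coordinates, good to about 4 mm: the middle of the surface that is visible of it).
Readings, each from a call of its own:
- manip.current_time(): time.
- manip.current_qpos(): joint angles.
- manip.current_joint_vel(): joint speeds.
- manip.current_joint_torque(): joint torques, N m.
- manip.current_ee_pos(): TCP position.
- manip.current_tcp_rot(): TCP orientation.
- manip.current_force(): force on the tool from outside, world axes, zero at the start.
- manip.current_ft_torque(): the same for the moment, N m.
- manip.current_grip_width(): opening from 0.0 (shut) to 1.0 (fully open).
Only numpy, scipy, OpenCV 4.12 (cv2) and the standard library are available. Lean on these libraries where they do the work, as an engineer would, in place of code of your own. Each camera call takes 0.05 s, during which the arm holds its last target. There are 200 camera calls.

## Working session

There is one attempt and no reset: what is moved stays moved. The work goes in short steps, each a Python script; the robot and the scene stay as the last script left them, time stands still between calls to the robot, and variables do not carry over. Pictures are saved under pics/ and viewed, about 8 in all and at most 12, crops included, and the job is handed in when it is done.

```bash
mkdir -p pics; ls; cat > h.py <<'E'
from bench import manip as m
import numpy as np, cv2
def snap(cam,fn=None):
    c=m.get_calibration(cam); im,d=m.grab_frame(cam)
    if fn: cv2.imwrite('pics/'+fn,im[:,:,::-1])
    return im,d,c
def world(d,c,mask=None):
    K=np.array(c['camera_matrix']);R=np.array(c['R']);t=np.array(c['t'])
    v,u=np.mgrid[:d.shape[0],:d.shape[1]]
    P=np.stack([(u-K[0,2])*d/K[0,0],(v-K[1,2])*d/K[1,1],d],-1)
    return (P-t)@R
def pix(X,c):
    p=np.array(c['R'])@np.array(X)+np.array(c['t']);q=np.array(c['camera_matrix'])@p;return (q[:2]/q[2]).round()
E
python3 - <<'E'
from h import *
ims=[]
for cam in('top','side'):
    im,d,c=snap(cam,cam+'1.png'); np.savez(cam+'1.npz',im=im,d=d,**c)
    R=np.array(c['R']);print(cam,'pos',-R.T@np.array(c['t']),R.round(2).tolist())
    for n in('cap','cap_mouth','tray','pot','brush','jar'):
        print(n,[(np.round(r['at'],3).tolist(),round(r['confidence'],2),pix(r['at'],c).tolist()) for r in m.look_for(cam,n)])
print(m.current_time())
E
```

```text
pics
top pos [ 0.40213289 -0.02087681  1.13473884] [[-0.01, -1.0, -0.0], [-1.0, 0.01, -0.08], [0.08, 0.0, -1.0]]
cap [([0.306, 0.196, 0.043], 0.84, [250.0, 261.0]), ([0.496, 0.12, 0.043], 0.64, [276.0, 197.0]), ([0.504, 0.305, 0.048], 0.63, [213.0, 194.0]), ([0.401, 0.257, 0.048], 0.54, [229.0, 229.0])]
cap_mouth [([0.509, 0.307, 0.043], 0.77, [213.0, 193.0]), ([0.3, 0.196, 0.047], 0.76, [249.0, 263.0]), ([0.498, 0.124, 0.042], 0.52, [274.0, 196.0])]
tray []
pot [([0.572, -0.418, 0.159], 0.85, [469.0, 163.0])]
brush []
jar [([0.488, 0.408, 0.089], 0.92, [173.0, 199.0])]
side pos [ 0.02090259 -0.68893378  0.51750717] [[0.85, -0.52, 0.02], [-0.24, -0.44, -0.87], [0.46, 0.73, -0.5]]
cap [([0.302, 0.185, 0.038], 0.83, [238.0, 185.0]), ([0.389, 0.245, 0.032], 0.75, [259.0, 171.0]), ([0.502, 0.298, 0.033], 0.62, [286.0, 157.0]), ([0.489, 0.114, 0.032], 0.58, [312.0, 182.0])]
cap_mouth [([0.491, 0.116, 0.034], 0.67, [312.0, 181.0]), ([0.498, 0.29, 0.034], 0.58, [286.0, 158.0]), ([0.294, 0.188, 0.032], 0.57, [235.0, 187.0])]
tray [([0.516, -0.177, 0.009], 0.8, [386.0, 240.0]), ([0.49, 0.114, 0.032], 0.36, [312.0, 182.0])]
pot [([0.532, -0.449, 0.133], 0.82, [512.0, 263.0])]
brush [([0.653, 0.298, 0.026], 0.76, [327.0, 150.0])]
jar [([0.481, 0.402, 0.05], 0.92, [266.0, 142.0])]
0.7
```

View pics/top1.png

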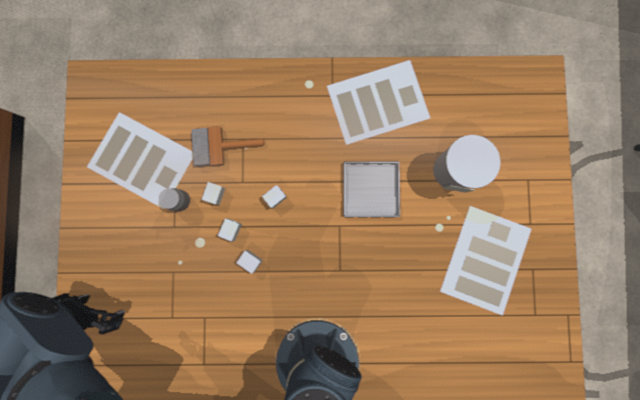

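View pics/side1.png

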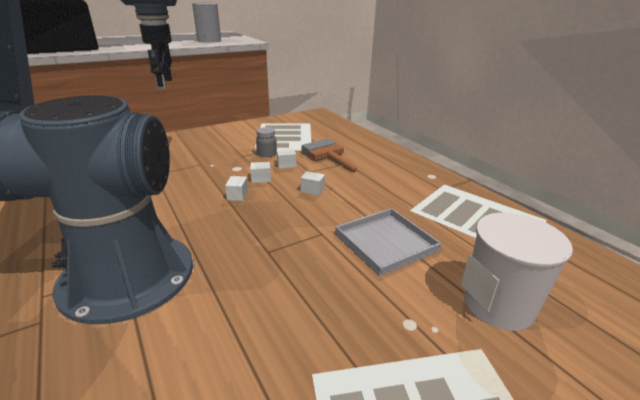

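Cap-like blocks in the top picture: (213,194), (229,229), (249,262), (274,197). The robot's right is −y, the right of the top image, so (274,197) at about (0.496, 0.12) fits because it has the smallest y. The tray is at (371,190). Next I'll fit the block and tray outlines and get the wrist camera's mounting.

```bash
python3 - <<'E'
from h import *
f=np.load('top1.npz');c={k:f[k] for k in('camera_matrix','R','t')}
W=world(f['d'],c)
def rect(mask):
    p=W[mask][:,:2].astype(np.float32)*1000
    return cv2.minAreaRect(p),mask.sum(),np.median(W[mask][:,2])
near=lambda x,y,r:(np.hypot(W[...,0]-x,W[...,1]-y)<r)
print('cap',rect(near(.496,.12,.06)&(W[...,2]>.035)&(W[...,2]<.06)))
print('tray',rect(near(.516,-.177,.13)&(W[...,2]>.012)&(W[...,2]<.04)))
c=m.get_calibration('wrist');R=np.array(c['R']);Rt=m.current_tcp_rot();p=m.current_ee_pos()
print('cam in tool',(Rt.T@(-R.T@np.array(c['t'])-p)).round(3),'axes',(Rt.T@R.T).round(2).tolist(),np.array(c['camera_matrix']).round().tolist())
print(np.round(Rt,2).tolist())
cv2.imwrite('pics/c1.png',cv2.resize(cv2.imread('pics/side1.png')[140:215,215:345],None,fx=6,fy=6,interpolation=cv2.INTER_CUBIC))
E
```

```text
cap (((498.610107421875, 124.5797119140625), (44.10197830200195, 56.12899398803711), 38.69651794433594), np.int64(278), np.float64(0.04291153170638366))
tray (((519.994873046875, -172.79034423828125), (170.53762817382812, 167.2811737060547), 89.60123443603516), np.int64(337), np.float64(0.020090348388084857))
cam in tool [-0.143 -0.    -0.076] axes [[-0.0, -0.3, 0.96], [1.0, -0.0, 0.0], [-0.0, 0.96, 0.3]] [[299.0, 0.0, 318.0], [0.0, 299.0, 194.0], [0.0, 0.0, 1.0]]
[[-0.0, 0.4, 0.92], [-0.0, 0.92, -0.4], [-1.0, -0.0, -0.0]]
```

View pics/c1.png

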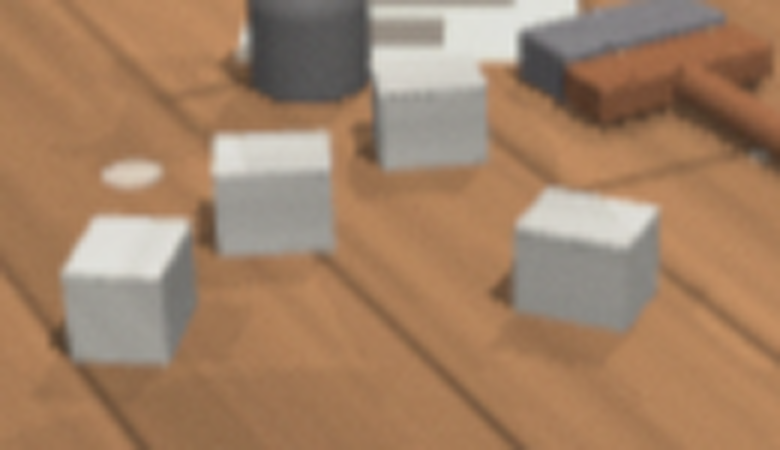

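Side crop: the four blocks are at about (237,187), (260,171), (286,157) and (312,181), all plain from this side. The rightmost, at (312,181), is the one to take, and its hole isn't visible from here. I'll look at both ends with the wrist camera.

```bash
cat >> h.py <<'E'
C=np.array([.4986,.1246,.022]); L=np.array([.6252,-.7804,0]); T=np.array([.520,-.173,0])
c_=m.get_calibration('wrist');A=m.current_tcp_rot().T@np.array(c_['R']).T
OFF=m.current_tcp_rot().T@(-np.array(c_['R']).T@np.array(c_['t'])-m.current_ee_pos())
def views(tgt,n):
    out=[];q0=np.array(m.current_qpos())
    for D in(.24,.28,.32):
      for el in np.radians([30,40,50,60]):
        for az in np.radians([-50,-30,0,30,50]):
          h=np.array([n[0]*np.cos(az)-n[1]*np.sin(az),n[0]*np.sin(az)+n[1]*np.cos(az),0])
          v=-(h*np.cos(el)+np.array([0,0,np.sin(el)]))
          for roll in np.radians([0,90,180,270]):
            x=np.cross(v,[0,0,1]);x/=np.linalg.norm(x);y=np.cross(v,x)
            xr=x*np.cos(roll)+y*np.sin(roll)
            Rc=np.stack([xr,np.cross(v,xr),v],1);Rt=Rc@A.T;p=tgt-v*D-Rt@OFF
            if p[2]<.13:continue
            q=m.inverse_kinematics(p,Rt)
            if q is None:continue
            cost=np.abs(np.array(q)-q0).max()+1.5*(1-np.cos(el)*np.cos(az))
            out.append((cost,D,np.degrees(el),np.degrees(az),np.degrees(roll),p,Rt,q))
    return sorted(out,key=lambda o:o[0])
E
python3 - <<'E'
from h import *
for s in(1,-1):
    o=views(C+s*.028*L,s*L);print(s,len(o))
    for k in o[:4]:print(np.round(k[:5],2),k[5].round(3),k[6][:,0].round(2),np.round(k[7],2))
# grasp/final feasibility
for s in(1,-1):
    h=s*L
    for al in np.radians([-30,0,15,30,45]):
        x=-np.cos(al)*np.array([0,0,1])-np.sin(al)*h
        for sg in(1,-1):
            y=sg*np.array([-L[1],L[0],0]);R=np.stack([x,y,np.cross(x,y)],1)
            q=m.inverse_kinematics(C+.019*x,R)
            fin=[]
            for az in range(-180,180,20):
                hp=np.array([np.cos(np.radians(az)),np.sin(np.radians(az)),0])
                U=np.stack([hp,np.cross([0,0,1],hp),[0,0,1]],1)
                V=np.stack([-np.array([0,0,1]),np.cross(h,-np.array([0,0,1])),h],1) # -z->hp, h->up
                Rf=U@V.T@R
                if m.inverse_kinematics(T+[0,0,.16]+.019*Rf[:,0],Rf) is not None:fin.append(az)
            print(s,np.degrees(al).round(),sg,None if q is None else np.round(q,2),fin)
E
```

```text
1 46
[ 1.94  0.32 50.   30.   90.  ] [0.602 0.036 0.145] [-0.47  0.5  -0.73] [-0.19  0.84  1.22  0.41  1.71  0.21]
[ 1.97  0.32 50.    0.   90.  ] [0.557 0.003 0.145] [-0.15  0.66 -0.73] [-0.36  0.67  1.57  0.61  1.41  0.39]
[ 2.03  0.32 60.   30.    0.  ] [0.616 0.064 0.146] [-0.68  0.27 -0.68] [-0.07  0.98  0.97  0.24  1.97 -1.26]
[ 2.03  0.32 50.   50.   90.  ] [0.619 0.07  0.145] [-0.61  0.31 -0.73] [-0.08  0.93  1.04  0.28  1.87  0.04]
-1 49
[  1.05   0.32  50.     0.   180.  ] [0.431 0.209 0.165] [ 0.24 -0.3  -0.92] [ 0.57  0.32  1.94 -0.52  0.9   0.22]
[  1.08   0.32  40.     0.   180.  ] [0.417 0.227 0.149] [ 0.34 -0.42 -0.84] [ 0.71  0.39  1.96 -0.73  0.95  0.51]
[  1.1    0.28  50.     0.   180.  ] [0.447 0.189 0.134] [ 0.24 -0.3  -0.92] [ 0.51  0.38  1.96 -0.55  0.82  0.22]
[  1.26   0.32  50.    30.   180.  ] [0.407 0.176 0.165] [ 0.36 -0.14 -0.92] [ 0.48  0.17  2.15 -0.53  0.61 -0.31]
1 -30.0 1 [ 0.38  0.67  1.98 -1.04  0.59  0.62] [-180, -160, -140, -120, -100, -80, -60, -40, -20, 0, 20, 40, 60, 80, 100, 120, 140, 160]
1 -30.0 -1 [ 0.38  0.67  1.98 -1.04  0.59 -2.52] [-
[... 1831 characters left out ...]
, 0, 20, 40, 60, 80, 100, 120, 140, 160]
-1 15.0 -1 None [-180, -160, -140, -120, -100, -80, -60, -40, -20, 0, 20, 40, 60, 80, 100, 120, 140, 160]
-1 30.0 1 [ 0.38  0.67  1.98 -1.04  0.59  0.62] [-180, -160, -140, -120, -100, -80, -60, -40, -20, 0, 20, 40, 60, 80, 100, 120, 140, 160]
-1 30.0 -1 [ 0.38  0.67  1.98 -1.04  0.59 -2.52] [-180, -160, -140, -120, -100, -80, -60, -40, -20, 0, 20, 40, 60, 80, 100, 120, 140, 160]
-1 45.0 1 [ 0.49  0.75  1.99 -1.35  0.79  1.  ] [-180, -160, -140, -120, -100, -80, -60, -40, -20, 0, 20, 40, 60, 80, 100, 120, 140, 160]
-1 45.0 -1 [ 0.49  0.75  1.99 -1.35  0.79 -2.14] [-180, -160, -140, -120, -100, -80, -60, -40, -20, 0, 20, 40, 60, 80, 100, 120, 140, 160]
```

```bash
python3 - <<'E'
from h import *
k=[o for o in views(C-.028*L,-L) if o[2]>35][1]
m.move_ptp(k[5],k[6])
im,d,c=snap('wrist','wB.png');np.savez('wB.npz',im=im,d=d,**c)
print(pix(C-.028*L,c),pix(C,c),[(np.round(r['at'],3).tolist(),round(r['confidence'],2),pix(r['at'],c).tolist()) for r in m.look_for('wrist','cap_mouth')],m.current_time())
E
```

```text
[317. 194.] [317. 209.] [([0.306, 0.211, 0.046], 0.87, [160.0, 56.0]), ([0.49, 0.32, 0.044], 0.72, [483.0, 98.0]), ([0.494, 0.136, 0.042], 0.67, [321.0, 218.0]), ([0.388, 0.266, 0.042], 0.57, [321.0, 65.0])] 2.0833
```

View pics/wB.png

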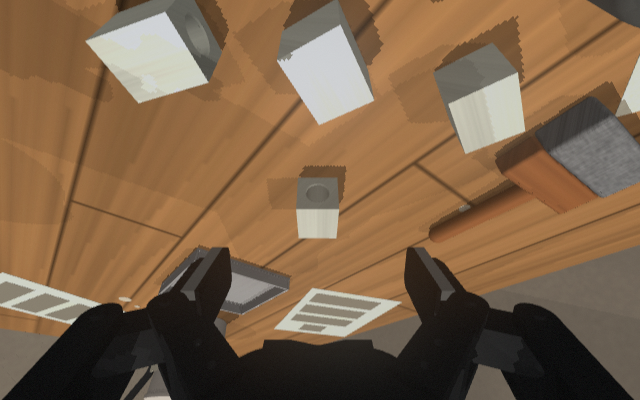

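The wrist view (upside down) shows the round hole of the target block at (317,193), on the end facing away from +L, so the hole axis is about (−0.625, 0.78, 0). That is consistent with the plain end seen from the side. I'll grasp across the 44 mm sides with the tool leaning 30° to the hole side.

```bash
cat >> h.py <<'E'
H=-L; Z=np.array([0,0,1.]); al=np.radians(30)
XG=-np.cos(al)*Z-np.sin(al)*H
def RG(sg):
    y=sg*np.array([-L[1],L[0],0]);return np.stack([XG,y,np.cross(XG,y)],1)
def RF(sg,az):
    hp=np.array([np.cos(az),np.sin(az),0]);U=np.stack([hp,np.cross(Z,hp),Z],1)
    V=np.stack([-Z,np.cross(H,-Z),H],1);return U@V.T@RG(sg)
E
python3 - <<'E'
from h import *
# refine from wrist view: top face points
f=np.load('wB.npz');W=world(f['d'],{k:f[k] for k in('camera_matrix','R','t')})
k=(np.hypot(W[...,0]-C[0],W[...,1]-C[1])<.06)&(W[...,2]>.038)&(W[...,2]<.055)
print('wrist fit',cv2.minAreaRect(W[k][:,:2].astype(np.float32)*1000),W[k][:,2].mean())
G=C+[0,0,.010]+.019*XG
for sg in(1,-1):
    q=m.inverse_kinematics(G,RG(sg));print(sg,np.round(q,2))
sg=1
m.set_gripper(1.0)
m.move_ptp(G-.11*XG,RG(sg))
print(m.current_ee_pos(),np.round(m.current_qpos(),2),m.current_time())
E
```

```text
wrist fit ((496.52081298828125, 126.8040542602539), (43.96924591064453, 58.2183723449707), 38.68503189086914) 0.04318113070065696
1 [ 0.38  0.65  1.98 -1.01  0.6   0.59]
-1 [ 0.38  0.65  1.98 -1.01  0.6  -2.55]
[0.47023104 0.15949781 0.11063199] [ 0.5   0.45  1.98 -0.78  0.78  0.41] 2.7667
```

```bash
python3 - <<'E'
from h import *
C=np.array([.4976,.1257,.032]);G=C+.019*XG
m.move_l(G,max_speed=.08)
print(m.current_ee_pos().round(4),np.round(m.current_force(),1))
m.set_gripper(0.0,60);print('w',m.current_grip_width())
m.move_l(G+[0,0,.2],max_speed=.12);m.dwell(.3)
print('w',m.current_grip_width(),np.round(m.current_force(),1),np.round(m.current_qpos(),2),m.current_time())
q0=np.array(m.current_qpos());b=[]
for az in range(-180,180,10):
    R=RF(1,np.radians(az));q=m.inverse_kinematics(T+[0,0,.15]+.010*H*0+.019*R[:,0],R)
    if q is not None:b.append((np.abs(np.array(q)-q0).max().round(2),az,np.round(q,2)))
for x in sorted(b,key=lambda x:x[0])[:8]:print(x)
snap('wrist','g.png')
E
```

```text
[0.5037 0.1185 0.0159] [-0.1 -1.1 -0. ]
w 0.5080627817991564
w 0.5048976410640829 [ 0.4 -0.2 -2.7] [ 0.39  0.28  1.89 -0.65  0.92  0.1 ] 6.8667
(np.float64(1.19), 110, array([-0.63,  0.88,  1.34,  0.53,  1.84, -1.09]))
(np.float64(1.27), 100, array([-0.67,  0.84,  1.42,  0.62,  1.75, -1.02]))
(np.float64(1.27), 120, array([-0.58,  0.91,  1.27,  0.43,  1.92, -1.17]))
(np.float64(1.37), 90, array([-0.71,  0.8 ,  1.51,  0.72,  1.65, -0.97]))
(np.float64(1.37), 130, array([-0.54,  0.94,  1.21,  0.32,  1.99, -1.26]))
(np.float64(1.46), 80, array([-0.75,  0.76,  1.6 ,  0.82,  1.55, -0.94]))
(np.float64(1.47), 140, array([-0.49,  0.96,  1.17,  0.2 ,  2.04, -1.37]))
(np.float64(1.57), 70, array([-0.78,  0.71,  1.7 ,  0.92,  1.44, -0.91]))
```

View pics/g.png

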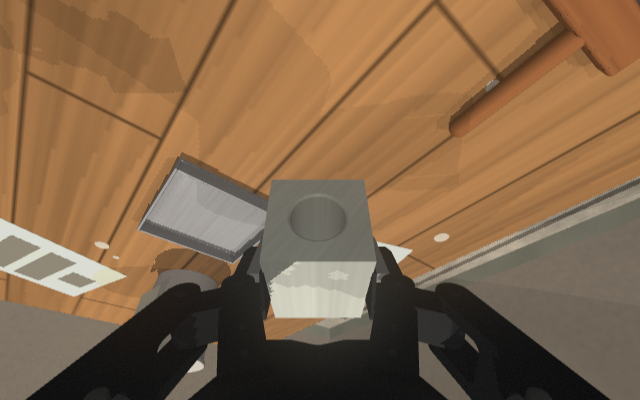

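The cap is held square between the pads, with the hole at (318,217). Azimuths of 70–140° would bring the wrist near the pot, so I'll check the outward-pointing ones.

```bash
python3 - <<'E'
from h import *
for sg in (1,):
  for az in range(-90,71,20):
    R=RF(sg,np.radians(az));q=m.inverse_kinematics(T+[0,0,.15]+.019*R[:,0],R)
    print(az,None if q is None else np.round(q,2),(np.array(T)+[0,0,.15]-.25*R[:,0]).round(2))
E
```

```text
-90 [-0.01  0.64  1.86 -1.25  1.15 -2.28] [0.52 0.04 0.27]
-70 [-0.04  0.56  2.05  4.67  0.93 -2.19] [0.45 0.03 0.27]
-50 [-0.15  0.5   2.21  4.13  0.76 -1.99] [ 0.38 -0.01  0.27]
-30 [-0.33  0.46  2.31  3.41  0.68 -1.68] [ 0.33 -0.06  0.27]
-10 [-0.55  0.46  2.31  2.63  0.71 -1.37] [ 0.31 -0.14  0.27]
10 [-0.72  0.49  2.23  1.98  0.82 -1.12] [ 0.31 -0.21  0.27]
30 [-0.8   0.55  2.08  1.5   1.   -0.97] [ 0.33 -0.28  0.27]
50 [-0.81  0.63  1.89  1.16  1.21 -0.91] [ 0.38 -0.34  0.27]
70 [-0.78  0.71  1.7   0.92  1.44 -0.91] [ 0.45 -0.38  0.27]
```

Azimuth −90° (tool coming in from the open left side) keeps joints 1–4 close to where they are. I'll go there high, then come down.

```bash
python3 - <<'E'
from h import *
R=RF(1,np.radians(-90));P=T+[0,.010,0]+.019*R[:,0]
m.move_ptp(P+[0,0,.24],R)
print(m.current_time(),m.current_grip_width())
m.move_l(P+[0,0,.15],max_speed=.08);m.dwell(.5)
print(m.current_ee_pos().round(3),m.current_grip_width(),np.round(m.current_force(),1),m.current_time())
im,d,c=snap('top');W=world(d,c)
print('top',[(np.round(r['at'],3).tolist(),round(r['confidence'],2)) for r in m.look_for('top','cap_mouth')])
k=(np.hypot(W[...,0]-T[0],W[...,1]-T[1])<.06)&(W[...,2]>.15)&(W[...,2]<.2)
ca=im[110:270,290:450]
im2,d2,c2=snap('side');u,v=map(int,pix(T+[0,0,.15],c2))
print('side',[(np.round(r['at'],3).tolist(),round(r['confidence'],2)) for r in m.look_for('side','cap')])
for n in('pot','brush','jar'):print(n,[np.round(r['at'],3).tolist() for r in m.look_for('side',n)][:1])
cb=im2[max(v-80,0):v+80,u-80:u+80][:160]
cv2.imwrite('pics/f.png',np.hstack([cv2.resize(x,(400,400),interpolation=cv2.INTER_CUBIC) for x in(ca,cb)])[:,:,::-1])
E
```

```text
9.1083 0.5082840873446544
[ 0.52  -0.179  0.141] 0.5088858925510982 [ 1.  -0.6 -2.8] 10.8833
top [([0.396, 0.254, 0.043], 0.84), ([0.509, 0.306, 0.046], 0.8), ([0.524, -0.177, 0.178], 0.75)]
side [([0.301, 0.186, 0.037], 0.88), ([0.391, 0.247, 0.033], 0.85), ([0.503, 0.298, 0.036], 0.73), ([0.515, -0.193, 0.162], 0.72)]
pot [[0.534, -0.448, 0.133]]
brush [[0.647, 0.306, 0.028]]
jar [[0.486, 0.405, 0.051]]
```

View pics/f.png

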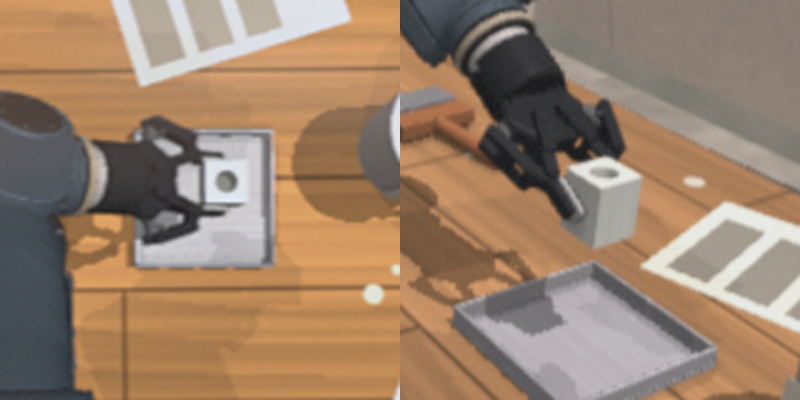

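The cap is upright: its hole looks up at crop pixel (227,181) in the top view and (604,172) in the side view. The mouth measures (0.524, −0.177, 0.178), over the tray centre, and the bystanders haven't moved. Handing in.

```bash
python3 -c "
from bench import manip as m
print(abs(m.current_joint_vel()).max(),m.current_grip_width(),m.current_time());m.sign_off()"
```

```text
0.0014515924540793698 0.5073704409646498 11.2333
the job is handed in; nothing more can be done
```

I handed the job in at 11.2 s with the cap held hole-up over the drip tray; the sign-off gives no verdict, so success isn't confirmed.

**What I did:** I took the block farthest to the robot's right. A wrist picture showed its hole on the end facing back and to the left. I gripped it across the 44 mm sides at 60 N with the tool leaning 30° and lifted it. Then I turned it hole-up and brought it down over the tray.

**Last checks:**
- **Position:** the mouth of the hole measured (0.524, −0.177, 0.178). That puts the cap's centre about 150 mm above the bench and roughly 5 mm from the tray's centre.
- **Attitude:** both pictures show the cap upright and clear of the tray. I did not measure the tilt separately.
- **Grip and stillness:** the grip width was steady at 0.51 and the arm was at rest.
- **Bystanders:** the side camera found the pot, brush and jar within about 10 mm of their first readings, which I put down to measuring noise.

No check failed. The two fits of the cap's starting position differed by about 3 mm, so I used their mean.

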